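# Lay out the wiring run on the bench

### The arm

A 6-joint arm with a two-finger parallel gripper is mounted at the origin on the work surface. World frame = base frame: x ahead of the robot, y to its left, z up, the work surface at z = 0. Lengths are in m, angles in rad, forces in N, time in s.
With the tool pointing down it reaches from about 0.35 to 0.775 m from the base axis. Payload 5.5 kg.
Tool frame: the origin (TCP) lies on the centre line of the jaws, within the pads' length; the fingertips stand 8 mm ahead of it and the grasp point (between the pads) lies 11 mm behind it; z points along the fingers, y is the direction in which the jaws open and shut (so a half turn about z gives the same grasp; the last joint's range is limited). The gripper opens to 85 mm and grips with 20 to 120 N. Pads are 22 mm wide; open, the fingers measure 114 mm over their backs; the gripper's body (76 mm by 85 mm) begins 54 mm behind the grasp point. The pads swing forward as they close: fully open they stand 13 mm farther back than shut.
Start: joints at [1.039, 0.313, 0.046, 1.304, 0, 1.431], TCP at [0.22, 0.531, 0.239] pointing down, gripper open.
Joint ranges: [-2.76, 2.76], [-0.86, 1.69], [-1.03, 1.26], [-2.2, 2.34], [-1.47, 1.5], [-3.14, 3.14]. Speed limits (rad/s): [2.57, 2.57, 3.14, 3.14, 3.14, 3.14].

### API

Orientations are given as a unit quaternion [w, x, y, z].
In Python, from workcell import env gives the robot as it stands. The module is installed in compiled form; this text tells all that it offers.
- The arm moves only by the tool play_rows, never from a script. Its argument "steps" is a list of rows, each an object with "claw": the closure in counts, from 0 (fully open) to 255 (shut); "dp": the shift along the tool's x, y, z in m, a list of three; "angular": the turn, a rotation vector about the tool's x, y, z in degrees, a list of three. In form: [{"claw": claw, "dp": [dx, dy, dz], "angular": [wx, wy, wz]}, ...]. A call has exactly 8 rows; each row shifts and turns the commanded pose from where the row before left it, along the tool's axes as they then stand; what a row does not reach is not made up. A row lasts 1/12 s, in which the tool goes at most 41.7 mm and 7.16 degrees, less where a joint would pass 70% of its speed; a pose out of reach is approached as far as the arm can. A call is refused whole if a number of a shift passes 0.0417 or a number of a turn 7.16, either way. A call with a gripper value outside its range is refused whole. The fingers move at their own pace and stop on an object; "force" is the grip in N (left out, the last holds). Time passes only in rows, so rows that do not move let the fingers close, or fill a call up. It gives the time, the measured TCP pose, the force and the opening at its end, in the units of the state.
- env.get_state(): the state, without advancing time (a new reading comes with each control period).
- env.read_camera(name): name is "scene" or "top"; returns (picture, depth): 420x560x3 uint8, red, green, blue; 420x560 float32, m along the optical axis (not along the pixel's ray), 0 where there is no reading.
- env.calibration(name): a dict with "fx", "fy", "cx", "cy" (pixels), "world_from_camera" (4x4, takes a point from camera to world coordinates). Camera axes: x right, y down, z forward; pixel columns grow to the right and rows downward; lengths in m; the calibration is good to about 2 mm. A picture is of the moment at which its call begins. calibration takes no time and is no camera call.
- env.hand_in(): hands the job in, once; it reports no verdict.
The state is a dict: "clock": time; "joint_pos": joint angles; "qvel": joint speeds; "tau": joint torques, N m; "tcp_pos": TCP position; "orientation": TCP orientation; "wrist_force": force on the tool from outside, world axes, zero at the start; "ft_torque": the same for the moment, N m; "finger_gap": finger opening in m.
Only numpy, scipy, OpenCV 4.12 (cv2) and the standard library are available. Lean on these libraries where they do the work, as an engineer would, in place of code of your own. Each camera call takes 0.05 s, during which the arm holds its last target. There are 200 camera calls.

### The job

Lay out the wiring run on the bench before it goes on the wall. The thermostat box and the junction plate already lie where they belong: stand the taller of the two ribbed insulators upright halfway between them, in line with their centres, and set it down gently because it is ceramic. Continue the same straight line past the junction plate, on its side away from the thermostat, with the toggle-switch block: lying flat, toggle up, its long side along the line and a gap of about 30 mm to the plate; leave everything else where it is.

Things in the scene. Friction and masses are not known exactly. Their poses are not given: they have to be found in the camera images.
- thermostat: Thermostat box: grey plastic, square, 84 x 84 mm, 34 mm high, closed hinged cover with a small round white dial and two steel hinge knuckles on its +x edge (the cover is not used). Origin: centre of the underside, z up. Its sides are about parallel to the row: the plate lies along its +y or its -y direction. Stays where it is.
- junction_plate: Junction plate: white plastic, square, 84 x 84 mm, 12 mm thick, with a black terminal strip (18 x 56 mm, up to 24 mm above the bench) across its middle. Origin: centre of the underside, z up. Its centre is 220 to 260 mm from that of the thermostat box, to the left or to the right. Stays where it is.
- tall_insulator: Tall insulator: brown glazed ceramic, a round body with three ribs, standing upright, 111 mm high including a smooth round neck at the top, 38 mm in diameter, from 77 mm to 111 mm above its underside (the place to grip). Ribs 62 mm, foot 60 mm in diameter. About 0.3 kg. Origin: centre of the underside, z up its axis.
- switch_block: Switch block: orange plastic extension block 110 (x) x 50 (y) x 34 mm (z) lying flat, with a short steel toggle in the middle of its top reaching 52 mm above the bench. About 0.22 kg. Origin: centre of the underside, x along its length, z up.
- short_insulator: Short insulator, the wrong one: the same brown ceramic shape and widths but one rib only and 66 mm high (neck 38 mm in diameter at the top). Origin: centre of the underside. Leave it alone.
- tap_handle: Chrome cross-shaped tap handle, 64 mm across, 40 mm high. Origin: centre of the underside. Leave it alone.
- radiator_key: Flat brass T-shaped radiator key, about 67 mm long, 50 mm wide, 12 mm high. Origin: on the underside, middle of its stem. Leave it alone.
- screwdriver: Screwdriver lying at the far side of the bench. Origin near its middle. Leave it alone.
- bench: The whitewashed plank bench; its top is at z = 0.
Things that resemble listed ones, but are neither listed nor needed, are in the scene too. Of the things shaped like the junction_plate, the white one is meant.

How it is judged:
By the outcome, as a careful person would: the job done as asked, in the order asked, and still so for the second after the job is handed in, with the robot touching nothing.
It also fails if it takes over 64 s, if anything falls off the work surface, if the arm or the gripper's body presses on something with over 40 N, if the wrist force passes 120 N, or if a joint passes its speed limit or range.

## Working session

There is one attempt and no reset: what is moved stays moved. The work goes in short steps, Python scripts to look and compute and a tool call to move; the robot and the scene stay as the last step left them, time stands still between calls to the robot, and variables do not carry over. Pictures are saved under pics/ and viewed, about 8 in all and at most 12, crops included, and the job is handed in when it is done.

Besides the shell and the picture viewer there is one more tool, called after "Emit:" as name(argument=value, ...) on one line, values as JSON. play_rows: Moves the arm, as the interface text tells. Its arguments: {"type":"object","properties":{"steps":{"type":"array","items":{"type":"object","properties":{"claw":{"type":"number"},"dp":{"type":"array","items":{"type":"number"}},"angular":{"type":"array","items":{"type":"number"}}}}},"force":{"type":"number"}},"required":["steps"]}

```bash
mkdir -p pics; python3 - <<'E'
from workcell import env
import cv2,numpy as np
for n in("scene","top"):
    p,d=env.read_camera(n); cv2.imwrite(f"pics/{n}0.png",p[:,:,::-1]); np.savez(f"{n}0.npz",p=p,d=d)
    c=env.calibration(n); print(n,c["fx"],c["cx"],c["cy"],np.round(c["world_from_camera"],3).tolist())
print(env.get_state())
E
```

```text
scene 432.7928152460898 280.5938073011909 208.5248870291118 [[-0.592, 0.532, -0.606, 1.19], [0.806, 0.408, -0.429, 0.393], [0.019, -0.742, -0.67, 0.798], [0.0, 0.0, 0.0, 1.0]]
top 478.19338033292485 284.94873698380786 206.7291594836099 [[0.027, -0.995, 0.092, 0.407], [-0.999, -0.029, -0.019, -0.072], [0.021, -0.092, -0.996, 1.025], [0.0, 0.0, 0.0, 1.0]]
{'clock': 0.1, 'joint_pos': array([1.03935133e+00, 3.13922553e-01, 4.51214983e-02, 1.30358533e+00,
       4.82150195e-06, 1.43119566e+00]), 'qvel': array([ 0.0006523 , -0.00047248,  0.00379176, -0.00083409,  0.00097395,
        0.00098179]), 'tau': array([ 2.62168338e-03, -4.81726170e+01,  2.99243993e+01,  1.27205194e-02,
       -7.40716519e-05, -1.11836377e-05]), 'tcp_pos': array([0.21938098, 0.53104827, 0.2385114 ]), 'orientation': array([-2.64049034e-04,  1.94671081e-01,  9.80868257e-01, -7.49900649e-04]), 'wrist_force': array([-0.4043243 ,  0.64003444,  0.68823957]), 'ft_torque': array([-0.02542462, -0.01042884,  0.04292705]), 'finger_gap': 0.08507855726776874}
```

View pics/top0.png

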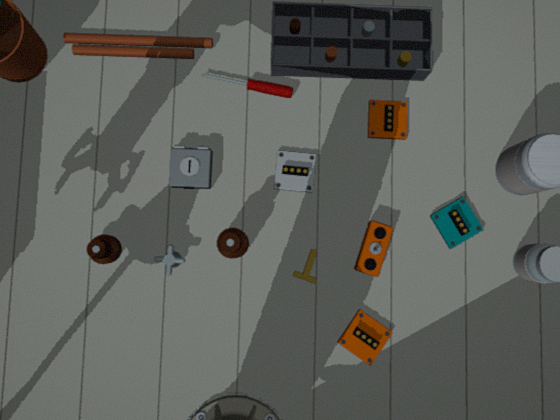

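View pics/scene0.png

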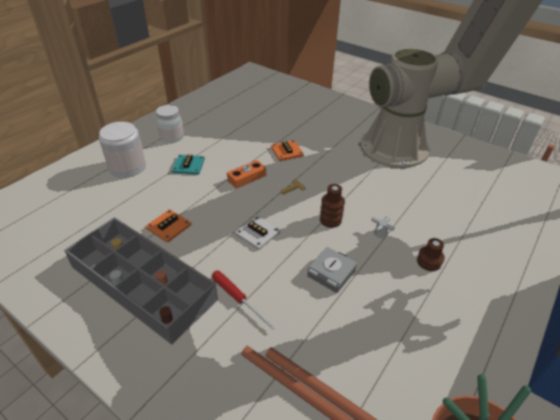

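Candidates in the top view:
- **Tall insulator:** (233,243) is the tall one with three ribs, seen at scene (332,205). The one at (103,249) is short.
- **Plate:** the white one at (296,171). The orange plates at (388,119) and (365,337) and the teal one at (457,222) are decoys.
- **Switch block:** (374,248), orange with a toggle. The orange plates are the look-alikes.
- **Thermostat:** (190,167).

Next I'll measure these and check them in a close crop.

```bash
cat > h.py <<'E'
import cv2,numpy as np
from workcell import env
def cast(n,uv,z):
    c=env.calibration(n);T=np.array(c["world_from_camera"]);uv=np.atleast_2d(uv).astype(float)
    r=np.c_[(uv[:,0]-c["cx"])/c["fx"],(uv[:,1]-c["cy"])/c["fy"],np.ones(len(uv))]@T[:3,:3].T
    return T[:3,3]+r*((z-T[2,3])/r[:,2])[:,None]
def cloud(n,d):
    c=env.calibration(n);T=np.array(c["world_from_camera"]);v,u=np.indices(d.shape)
    return np.stack([(u-c["cx"])/c["fx"]*d,(v-c["cy"])/c["fy"]*d,d],-1)@T[:3,:3].T+T[:3,3]
def rect(xy):
    (c,s,a)=cv2.minAreaRect((xy*1000).astype(np.float32)); return np.round(c,1),np.round(s,1),round(a,1)
def top_obj(d,roi,zlo,zhi,zplane,n="top"):
    u0,u1,v0,v1=roi;P=cloud(n,d)[v0:v1,u0:u1];m=((P[...,2]>zlo)&(P[...,2]<zhi)&(d[v0:v1,u0:u1]>0)).astype(np.uint8)
    k,l,st,_=cv2.connectedComponentsWithStats(m);i=1+st[1:,4].argmax()
    vv,uu=np.nonzero(l==i);w=cast(n,np.c_[uu+u0,vv+v0],zplane)
    return rect(w[:,:2]),np.round(np.median(P[l==i],0)*1000,1),np.round(w.mean(0)*1000,1),len(vv)
E
python3 - <<'E'
from h import *
f=np.load("top0.npz");p,d=f["p"],f["d"]
for nm,roi,a,b,z in [("thermo",(160,222,138,197),.024,.042,.034),("plate",(265,326,142,200),.006,.04,.012),("tall",(205,262,215,270),.1,.125,.111),("short",(78,130,225,272),.056,.08,.066),("switch",(345,400,210,285),.025,.045,.034),("bench",(240,265,150,190),-.02,.02,0),("oplate",(360,415,92,145),.006,.04,.012)]:
    print(nm,top_obj(d,roi,a,b,z))
f=cv2.imread("pics/top0.png");cv2.imwrite("pics/crop.png",cv2.resize(f[90:290,150:420],None,fx=2.9,fy=2.9,interpolation=3))
E
```

```text
thermo ((array([577.1, 111. ]), array([85.2, 90.9]), 89.4), array([577.1, 110.8,  34.5]), array([577.3, 111.2,  34. ]), 1647)
plate ((array([ 578.5, -108.9]), array([83.8, 84.5]), 86.3), array([ 577.1, -108.9,   13. ]), array([ 578.6, -108.9,   12. ]), 1512)
tall ((array([421.2,  14.5]), array([34.2, 36.2]), 1.6), array([421.2,  14.6, 111.7]), array([421.2,  14.5, 111. ]), 313)
short ((array([401.9, 282.1]), array([37.2, 40.2]), 20.3), array([401.4, 281.7,  66.3]), array([401.9, 282. ,  66. ]), 323)
switch ((array([ 418.7, -276.9]), array([ 50.9, 109.1]), 73.1), array([ 418.7, -276.4,   34.8]), array([ 418.4, -277. ,   34. ]), 1269)
bench ((array([581. , -17.7]), array([85.5, 52.1]), 1.8), array([580.8, -17.8,   0.6]), array([580.9, -17.8,   0. ]), 997)
oplate ((array([ 699. , -307.7]), array([84.7, 85.3]), 89.0), array([ 697.9, -305.3,   13. ]), array([ 699.1, -307.8,   12. ]), 1477)
```

View pics/crop.png

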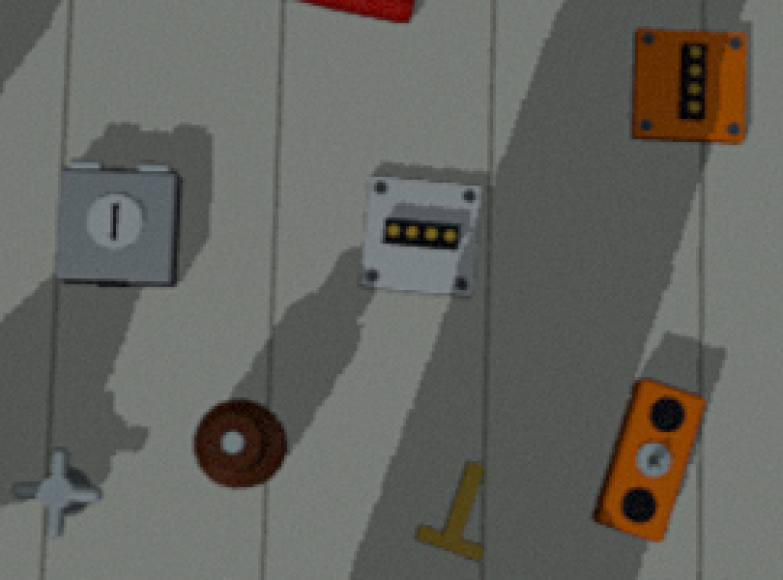

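The crop confirms the choices. The thermostat rectangle includes its hinge knuckles, so I'll refine it, cross-check with the scene camera and add a move helper.

```bash
cat >> h.py <<'E'
from scipy.spatial.transform import Rotation as R
def go(x,y,z,yaw=None):
    """remaining shift in present tool axes (mm), turn about tool z (deg, tool-y yaw target)"""
    s=env.get_state();q=s["orientation"];r=R.from_quat([q[1],q[2],q[3],q[0]])
    M=r.as_matrix();print("t",round(s["clock"],2),"tcp",np.round(s["tcp_pos"]*1000,1),"F",np.round(s["wrist_force"],1),"gap",round(s["finger_gap"]*1000,1),"j",np.round(s["joint_pos"],2))
    print("dp mm",np.round(M.T@(np.array([x,y,z])-s["tcp_pos"]*1000),1),"tooly yaw",round(np.degrees(np.arctan2(M[1,1],M[0,1])),2),"tilt vec (tool)",np.round(np.degrees(np.cross(M[:,2],[0,0,-1])@M),2))
    if yaw is not None: print("turn z", round(-(yaw-np.degrees(np.arctan2(M[1,1],M[0,1]))),2))
E
python3 - <<'E'
from h import *
f=np.load("top0.npz");g=np.load("scene0.npz")
for n,F,rt,rp in(("top",f,(160,222,138,197),(265,326,142,200)),("scene",g,(300,365,240,295),(230,285,210,250))):
    print(n,"th",top_obj(F["d"],rt,.0315,.0375,.034,n)); print(n,"pl",top_obj(F["d"],rp,.006,.0155,.012,n))
# thermostat lid colour: column/row profile along middle, top view
p=cv2.cvtColor(f["p"],cv2.COLOR_RGB2GRAY)
print(p[140:198,182],p[140:198,205]);print(p[180,164:220])
print("tall scene",top_obj(g["d"],(318,350,175,230),.1,.125,.111,"scene")); print("sw scene",top_obj(g["d"],(222,272,155,190),.03,.038,.034,"scene"))
go(421.2,14.5,200)
E
```

```text
top th ((array([577.2, 111.7]), array([83.8, 90.5]), 89.4), array([576.9, 110.7,  34.5]), array([577.1, 111.7,  34. ]), 1312)
top pl ((array([ 578.5, -108.9]), array([83.8, 84.5]), 86.3), array([ 574.8, -108.7,   12.5]), array([ 578.2, -108.8,   12. ]), 1209)
scene th ((array([584., 113.]), array([91.5, 84.2]), 0.6), array([584.3, 114. ,  34.3]), array([582.7, 113.3,  34. ]), 899)
scene pl ((array([ 585.1, -106.4]), array([87.4, 88. ]), 86.0), array([ 594.7, -102.4,   12.1]), array([ 588.3, -104.4,   12. ]), 643)
[ 84  85  80  86  82  77 108 126  75  80  93  94  97  97  93  98  97  95
  92 104 115 124 124 126 125 127 126 123 126 124 125 125 119 103 100  98
  98  99  93 102  94  98  99  99 100 101  68  34  76  88  87  86  86  84
  88  86  85  83] [ 86  81  84  83  88  85  76 114 126  76  84  95  98  95 100  94  96 100
  92 103  95  94  98  96 100  96  95 100  98  97  97 100  98  97  98 101
  97  97  97  98  99  97  98  98  99  98  99  70  56 109 123 121 121 118
 124 118 121 121]
[121 124 123 120 111  98  94  96  96  98  96  97  97  93  96  97  97  94
  94  98 100  99  96 100  99  96  94  94 102  98 100  99  95  94  96  95
 100  98  97 101  97  99  99 101  86  46  26  66  88  85  85  85 105 117
 120 121]
tall scene ((array([431. ,  17.8]), array([48.3, 35.2]), 31.7), array([430.5,  16.5, 110.7]), array([430.6,  17. , 111. ]), 161)
sw scene ((array([ 425.6, -274.9]), array([ 54., 111.]), 72.5), array([ 429.2, -273.7,   34.2]), array([ 426.2, -275.1,   34. ]), 380)
t 0.1 tcp [219.4 531.  238.5] F [-0.4  0.6  0.7] gap 85.1 j [1.04 0.31 0.05 1.3  0.   1.43]
dp mm [-383.8 -400.3   39.1] tooly yaw 67.55 tilt vec (tool) [-0.09 -0.01  0.  ]
```

Emit:
play_rows(steps=[{"claw": 0, "dp": [-0.024, -0.025, 0], "angular": [0, 0, 0]}, {"claw": 0, "dp": [-0.024, -0.025, 0], "angular": [0, 0, 0]}, {"claw": 0, "dp": [-0.024, -0.025, 0], "angular": [0, 0, 0]}, {"claw": 0, "dp": [-0.024, -0.025, 0], "angular": [0, 0, 0]}, {"claw": 0, "dp": [-0.024, -0.025, 0], "angular": [0, 0, 0]}, {"claw": 0, "dp": [-0.024, -0.025, 0], "angular": [0, 0, 0]}, {"claw": 0, "dp": [-0.024, -0.025, 0], "angular": [0, 0, 0]}, {"claw": 0, "dp": [-0.024, -0.025, 0], "angular": [0, 0, 0]}])

```text
clock: 0.77
tcp_pos: [0.3206, 0.2716, 0.239]
orientation: [-0.0, 0.194, 0.981, -0.0]
wrist_force: [1.1, 0.7, 0.1]
finger_gap: 0.0855
```

```bash
python3 - <<'E'
from h import *
f=np.load("top0.npz");g=np.load("scene0.npz")
for n,F,roi in(("top",f,(278,314,160,182)),("scene",g,(242,275,215,240))):
    u0,u1,v0,v1=roi;hsv=cv2.cvtColor(F["p"],cv2.COLOR_RGB2HSV)[v0:v1,u0:u1]
    m=(hsv[...,2]<70); k,l,st,ce=cv2.connectedComponentsWithStats(m.astype(np.uint8)); m2=(hsv[...,1]>90)&(hsv[...,0]<35)
    vv,uu=np.nonzero(m2);print(n,m2.sum(),cast(n,[uu.mean()+u0,vv.mean()+v0],.024)*1000)
for n,F,roi in(("top",f,(176,204,153,182)),("scene",g,(318,346,252,277))):  # dial
    u0,u1,v0,v1=roi;G=cv2.cvtColor(F["p"],cv2.COLOR_RGB2GRAY)[v0:v1,u0:u1].astype(float)
    m=((G>np.median(G)+14)).astype(np.uint8);c=max(cv2.findContours(m,0,2)[0],key=cv2.contourArea)
    (e,s,a)=cv2.fitEllipse(c);print(n,"dial",e[0]+u0,e[1]+v0,s,cast(n,[e[0]+u0,e[1]+v0],.036)*1000)
go(421.2,14.5,200)
E
```

```text
top 99 [[ 578.72950256 -110.34885922   24.        ]]
scene 52 [[ 582.93024149 -106.75183285   24.        ]]
top dial 188.9244155883789 166.0359926223755 (17.773658752441406, 17.909507751464844) [[578.01871346 111.87860782  36.        ]]
scene dial 332.490779876709 263.24182987213135 (11.469765663146973, 16.70648956298828) [[579.66123827 111.98173018  36.        ]]
t 0.77 tcp [320.6 271.6 239. ] F [1.1 0.7 0.1] gap 85.5 j [ 0.51  0.01 -0.32  1.24  0.    0.9 ]
dp mm [-191.1 -199.3   39. ] tooly yaw 67.58 tilt vec (tool) [-0.02 -0.01  0.  ]
```

Emit:
play_rows(steps=[{"claw": 0, "dp": [-0.024, -0.025, 0], "angular": [0, 0, 0]}, {"claw": 0, "dp": [-0.024, -0.025, 0], "angular": [0, 0, 0]}, {"claw": 0, "dp": [-0.024, -0.025, 0], "angular": [0, 0, 0]}, {"claw": 0, "dp": [-0.024, -0.025, 0], "angular": [0, 0, 0]}, {"claw": 0, "dp": [-0.024, -0.025, 0], "angular": [0, 0, 0]}, {"claw": 0, "dp": [-0.024, -0.025, 0], "angular": [0, 0, 0]}, {"claw": 0, "dp": [-0.024, -0.025, 0], "angular": [0, 0, 0]}, {"claw": 0, "dp": [-0.024, -0.025, 0], "angular": [0, 0, 0]}])

```text
clock: 1.43
tcp_pos: [0.4217, 0.0134, 0.2391]
orientation: [-0.0, 0.195, 0.981, 0.0]
wrist_force: [0.2, 0.3, 0.9]
finger_gap: 0.0854
```

Emit:
play_rows(steps=[{"claw": 0, "dp": [0.001, 0.001, 0.025], "angular": [0, 0, 0]}, {"claw": 0, "dp": [0, 0, 0.025], "angular": [0, 0, 0]}, {"claw": 0, "dp": [0, 0, 0.025], "angular": [0, 0, 0]}, {"claw": 0, "dp": [0, 0, 0.025], "angular": [0, 0, 0]}, {"claw": 0, "dp": [0, 0, 0.02], "angular": [0, 0, 0]}, {"claw": 0, "dp": [0, 0, 0.016], "angular": [0, 0, 0]}, {"claw": 0, "dp": [0, 0, 0.01], "angular": [0, 0, 0]}, {"claw": 0, "dp": [0, 0, 0.004], "angular": [0, 0, 0]}])

```text
clock: 2.1
tcp_pos: [0.4195, 0.0167, 0.0874]
orientation: [-0.002, 0.195, 0.981, -0.0]
wrist_force: [-0.0, -0.2, 0.4]
finger_gap: 0.0852
```

```bash
python3 - <<'E'
from h import *
go(421.5,15,87)
a=env.read_camera("scene")[0][150:260,270:400,::-1];b=env.read_camera("top")[0][190:300,170:300,::-1]
cv2.imwrite("pics/g1.png",np.hstack([cv2.resize(a,(390,330),interpolation=3),cv2.resize(b,(390,330),interpolation=3)]))
E
```

```text
t 2.1 tcp [419.5  16.7  87.4] F [-0.  -0.2  0.4] gap 85.2 j [-0.15  0.13 -0.58  0.86  0.    0.24]
dp mm [-2.5 -0.8  0.4] tooly yaw 67.55 tilt vec (tool) [-0.04 -0.21  0.  ]
```

View pics/g1.png

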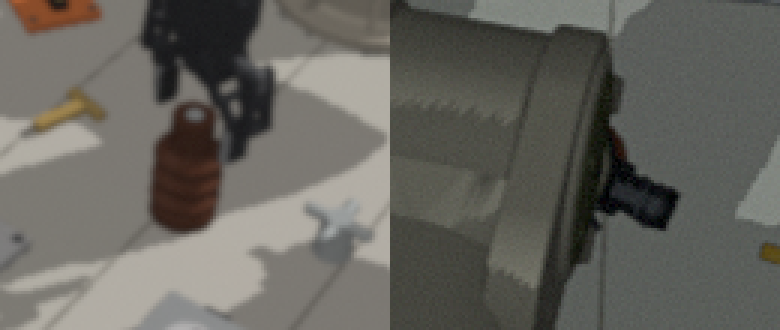

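```bash
python3 - <<'E'
from h import *
c=env.calibration("scene");Ti=np.linalg.inv(c["world_from_camera"])
def pr(X):
    q=Ti[:3,:3]@np.array(X)/1000+Ti[:3,3];return np.array([q[0]/q[2]*c["fx"]+c["cx"],q[1]/q[2]*c["fy"]+c["cy"]])
z=lambda X:np.round((pr(X)-[270,150])*3,0)
for nm,c0 in(("tcp",(419.5,16.7)),("meas",(421.2,14.5)),("scene",(428,17))):
    print(nm,"neck top",z((*c0,111)),"neck base",z((*c0,77)),"foot",z((*c0,0)))
for s in(-1,1):
    for zz in(79,92):print("tip in",s,zz,z((419.5+s*42.5*.382,16.7+s*42.5*.924,zz)),"out",z((419.5+s*57*.382,16.7+s*57*.924,zz)))
E
```

```text
tcp neck top [198. 112.] neck base [194. 143.] foot [185. 208.]
meas neck top [195. 112.] neck base [191. 143.] foot [182. 208.]
scene neck top [193. 117.] neck base [189. 148.] foot [180. 213.]
tip in -1 79 [165. 114.] out [156. 105.]
tip in -1 92 [167. 102.] out [157.  93.]
tip in 1 79 [225. 170.] out [235. 180.]
tip in 1 92 [227. 158.] out [237. 168.]
```

Emit:
play_rows(force=45, steps=[{"claw": 0, "dp": [-0.002, -0.001, 0], "angular": [0, 0, 0]}, {"claw": 0, "dp": [0, 0, 0], "angular": [0, 0, 0]}, {"claw": 100, "dp": [0, 0, 0], "angular": [0, 0, 0]}, {"claw": 150, "dp": [0, 0, 0], "angular": [0, 0, 0]}, {"claw": 200, "dp": [0, 0, 0], "angular": [0, 0, 0]}, {"claw": 255, "dp": [0, 0, 0], "angular": [0, 0, 0]}, {"claw": 255, "dp": [0, 0, 0], "angular": [0, 0, 0]}, {"claw": 255, "dp": [0, 0, 0], "angular": [0, 0, 0]}])

```text
clock: 2.87
tcp_pos: [0.423, 0.0148, 0.0898]
orientation: [0.0, 0.195, 0.981, 0.0]
wrist_force: [-0.6, 1.5, 5.1]
finger_gap: 0.0367
```

```bash
python3 -c "
from h import *
go(576.3,1.3,150)"
```

```text
t 2.87 tcp [423.   14.8  89.8] F [-0.6  1.5  5.1] gap 36.7 j [-0.16  0.13 -0.58  0.86  0.    0.24]
dp mm [-146.9   46.   -60.1] tooly yaw 67.56 tilt vec (tool) [0.03 0.04 0.  ]
```

Emit:
play_rows(steps=[{"claw": 255, "dp": [0, 0, -0.004], "angular": [0, 0, 0]}, {"claw": 255, "dp": [0, 0, -0.008], "angular": [0, 0, 0]}, {"claw": 255, "dp": [0, 0, -0.012], "angular": [0, 0, 0]}, {"claw": 255, "dp": [0, 0, -0.012], "angular": [0, 0, 0]}, {"claw": 255, "dp": [0, 0, -0.012], "angular": [0, 0, 0]}, {"claw": 255, "dp": [0, 0, -0.01], "angular": [0, 0, 0]}, {"claw": 255, "dp": [0, 0, -0.004], "angular": [0, 0, 0]}, {"claw": 255, "dp": [0, 0, 0], "angular": [0, 0, 0]}])

```text
clock: 3.53
tcp_pos: [0.4232, 0.0147, 0.1523]
orientation: [0.001, 0.195, 0.981, 0.0]
wrist_force: [0.1, 0.2, -3.5]
finger_gap: 0.0368
```

```bash
python3 -c "
from h import *
go(576.3,1.3,150)"
```

```text
t 3.53 tcp [423.2  14.7 152.3] F [ 0.1  0.2 -3.5] gap 36.8 j [-0.16  0.07 -0.48  1.02  0.    0.24]
dp mm [-146.6   46.1    2.5] tooly yaw 67.55 tilt vec (tool) [0.02 0.09 0.  ]
```

Emit:
play_rows(steps=[{"claw": 255, "dp": [-0.01, 0.003, 0], "angular": [0, 0, 0]}, {"claw": 255, "dp": [-0.02, 0.006, 0], "angular": [0, 0, 0]}, {"claw": 255, "dp": [-0.025, 0.008, 0], "angular": [0, 0, 0]}, {"claw": 255, "dp": [-0.03, 0.01, 0], "angular": [0, 0, 0]}, {"claw": 255, "dp": [-0.03, 0.01, 0], "angular": [0, 0, 0]}, {"claw": 255, "dp": [-0.02, 0.006, 0], "angular": [0, 0, 0]}, {"claw": 255, "dp": [-0.01, 0.003, 0], "angular": [0, 0, 0]}, {"claw": 255, "dp": [0, 0, 0], "angular": [0, 0, 0]}])

```text
clock: 4.2
tcp_pos: [0.577, 0.0014, 0.1495]
orientation: [0.0, 0.195, 0.981, 0.0]
wrist_force: [0.7, -0.6, -3.6]
finger_gap: 0.0369
```

```bash
python3 - <<'E'
from h import *
go(576.3,1.3,150)
for n,roi in(("scene",(260,330,150,270)),("top",(200,290,100,240))):
    p,d=env.read_camera(n);cv2.imwrite(f"pics/c_{n}.png",p[:,:,::-1]);np.savez(n+"1.npz",p=p,d=d)
a=cv2.imread("pics/c_scene.png")[120:320,180:400];b=cv2.imread("pics/c_top.png")[90:290,150:370]
cv2.imwrite("pics/c1.png",cv2.resize(np.hstack([a,b]),None,fx=1.8,fy=1.8))
E
```

```text
t 4.2 tcp [577.    1.4 149.5] F [ 0.7 -0.6 -3.6] gap 36.9 j [-0.14  0.36 -0.11  1.1   0.    0.26]
dp mm [ 0.6 -0.3 -0.5] tooly yaw 67.53 tilt vec (tool) [0.01 0.01 0.  ]
```

View pics/c1.png

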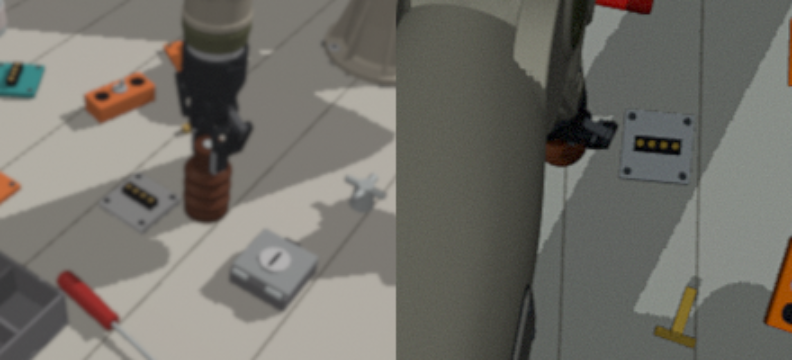

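Emit:
play_rows(steps=[{"claw": 255, "dp": [-0.001, 0, 0.008], "angular": [0, 0, 0]}, {"claw": 255, "dp": [0, 0, 0.011], "angular": [0, 0, 0]}, {"claw": 255, "dp": [0, 0, 0.012], "angular": [0, 0, 0]}, {"claw": 255, "dp": [0, 0, 0.011], "angular": [0, 0, 0]}, {"claw": 255, "dp": [0, 0, 0.009], "angular": [0, 0, 0]}, {"claw": 255, "dp": [0, 0, 0.004], "angular": [0, 0, 0]}, {"claw": 255, "dp": [0, 0, 0.002], "angular": [0, 0, 0]}, {"claw": 255, "dp": [0, 0, 0], "angular": [0, 0, 0]}])

```text
clock: 4.97
tcp_pos: [0.5748, 0.0016, 0.0938]
orientation: [-0.0, 0.195, 0.981, -0.0]
wrist_force: [0.7, 1.2, -2.4]
finger_gap: 0.0368
```

Emit:
play_rows(steps=[{"claw": 255, "dp": [0, 0, 0.0005], "angular": [0, 0, 0]}, {"claw": 255, "dp": [0, 0, 0.0005], "angular": [0, 0, 0]}, {"claw": 255, "dp": [0, 0, 0.0005], "angular": [0, 0, 0]}, {"claw": 255, "dp": [0, 0, 0.0005], "angular": [0, 0, 0]}, {"claw": 255, "dp": [0, 0, 0.0005], "angular": [0, 0, 0]}, {"claw": 255, "dp": [0, 0, 0.0005], "angular": [0, 0, 0]}, {"claw": 255, "dp": [0, 0, 0.0005], "angular": [0, 0, 0]}, {"claw": 255, "dp": [0, 0, 0], "angular": [0, 0, 0]}])

```text
clock: 5.63
tcp_pos: [0.5751, 0.0015, 0.0907]
orientation: [-0.0, 0.195, 0.981, 0.0]
wrist_force: [0.3, -0.1, -3.3]
finger_gap: 0.0368
```

Emit:
play_rows(steps=[{"claw": 255, "dp": [0, 0, 0.0003], "angular": [0, 0, 0]}, {"claw": 255, "dp": [0, 0, 0.0003], "angular": [0, 0, 0]}, {"claw": 255, "dp": [0, 0, 0.0003], "angular": [0, 0, 0]}, {"claw": 255, "dp": [0, 0, 0.0003], "angular": [0, 0, 0]}, {"claw": 255, "dp": [0, 0, 0.0003], "angular": [0, 0, 0]}, {"claw": 255, "dp": [0, 0, 0.0003], "angular": [0, 0, 0]}, {"claw": 255, "dp": [0, 0, 0], "angular": [0, 0, 0]}, {"claw": 255, "dp": [0, 0, 0], "angular": [0, 0, 0]}])

```text
clock: 6.3
tcp_pos: [0.5754, 0.0015, 0.0898]
orientation: [0.0, 0.195, 0.981, 0.0]
wrist_force: [-2.4, 0.1, 5.0]
finger_gap: 0.037
```

Emit:
play_rows(steps=[{"claw": 200, "dp": [0, 0, 0], "angular": [0, 0, 0]}, {"claw": 120, "dp": [0, 0, 0], "angular": [0, 0, 0]}, {"claw": 60, "dp": [0, 0, 0], "angular": [0, 0, 0]}, {"claw": 0, "dp": [0, 0, 0], "angular": [0, 0, 0]}, {"claw": 0, "dp": [0, 0, 0], "angular": [0, 0, 0]}, {"claw": 0, "dp": [0, 0, 0], "angular": [0, 0, 0]}, {"claw": 0, "dp": [0, 0, 0], "angular": [0, 0, 0]}, {"claw": 0, "dp": [0, 0, 0], "angular": [0, 0, 0]}])

```text
clock: 6.97
tcp_pos: [0.5752, 0.0015, 0.0889]
orientation: [-0.0, 0.195, 0.981, 0.0]
wrist_force: [-0.1, -0.1, 0.3]
finger_gap: 0.0852
```

Emit:
play_rows(steps=[{"claw": 0, "dp": [0, 0, -0.008], "angular": [0, 0, 0]}, {"claw": 0, "dp": [0, 0, -0.015], "angular": [0, 0, 0]}, {"claw": 0, "dp": [0, 0, -0.018], "angular": [0, 0, 0]}, {"claw": 0, "dp": [0, 0, -0.018], "angular": [0, 0, 0]}, {"claw": 0, "dp": [0, 0, -0.018], "angular": [0, 0, 0]}, {"claw": 0, "dp": [0, 0, -0.018], "angular": [0, 0, 0]}, {"claw": 0, "dp": [0, 0, -0.01], "angular": [0, 0, 0]}, {"claw": 0, "dp": [0, 0, 0], "angular": [0, 0, 0]}])

```text
clock: 7.63
tcp_pos: [0.5768, 0.0014, 0.1971]
orientation: [0.003, 0.195, 0.981, 0.0]
wrist_force: [0.1, -0.5, -0.1]
finger_gap: 0.0856
```

```bash
python3 -c "
from h import *
go(419.5,-276,130,73)"
```

```text
t 7.63 tcp [576.8   1.4 197.1] F [ 0.1 -0.5 -0.1] gap 85.6 j [-0.14  0.33 -0.04  1.2   0.    0.25]
dp mm [  39.8 -316.5   66.4] tooly yaw 67.56 tilt vec (tool) [0.08 0.28 0.  ]
turn z -5.44
```

Emit:
play_rows(steps=[{"claw": 0, "dp": [0.005, -0.0396, 0], "angular": [0, 0, 0]}, {"claw": 0, "dp": [0.005, -0.0396, 0], "angular": [0, 0, 0]}, {"claw": 0, "dp": [0.005, -0.0396, 0], "angular": [0, 0, 0]}, {"claw": 0, "dp": [0.005, -0.0396, 0], "angular": [0, 0, 0]}, {"claw": 0, "dp": [0.005, -0.0396, 0], "angular": [0, 0, 0]}, {"claw": 0, "dp": [0.005, -0.0396, 0], "angular": [0, 0, 0]}, {"claw": 0, "dp": [0.005, -0.0396, 0], "angular": [0, 0, 0]}, {"claw": 0, "dp": [0.005, -0.0396, 0], "angular": [0, 0, 0]}])

```text
clock: 8.3
tcp_pos: [0.4156, -0.277, 0.1931]
orientation: [-0.0, 0.195, 0.981, 0.0]
wrist_force: [1.0, -0.1, 0.2]
finger_gap: 0.0855
```

Emit:
play_rows(steps=[{"claw": 0, "dp": [0, 0, 0], "angular": [0, 0, -5.4]}, {"claw": 0, "dp": [0, 0, 0.03], "angular": [0, 0, 0]}, {"claw": 0, "dp": [0, 0, 0.03], "angular": [0, 0, 0]}, {"claw": 0, "dp": [0, 0, 0.01], "angular": [0, 0, 0]}, {"claw": 0, "dp": [0, 0, 0], "angular": [0, 0, 0]}, {"claw": 0, "dp": [0, 0, 0], "angular": [0, 0, 0]}, {"claw": 0, "dp": [0, 0, 0], "angular": [0, 0, 0]}, {"claw": 0, "dp": [0, 0, 0], "angular": [0, 0, 0]}])

```text
clock: 8.97
tcp_pos: [0.4183, -0.2766, 0.1255]
orientation: [0.001, 0.148, 0.989, -0.001]
wrist_force: [-0.4, 0.4, -0.8]
finger_gap: 0.0852
```

```bash
python3 - <<'E'
from h import *
go(419.5,-276,23,73)
p,d=env.read_camera("top");print("tall",top_obj(d,(200,290,130,200),.1,.125,.111));
print("th",top_obj(d,(160,222,138,197),.0315,.0375,.034),"pl",top_obj(d,(265,326,142,200),.006,.0155,.012))
a=p[90:290,150:420,::-1];b=env.read_camera("scene")[0][100:300,200:470,::-1]
cv2.imwrite("pics/d1.png",cv2.resize(np.hstack([b,a]),None,fx=1.48,fy=1.48))
E
```

```text
t 8.97 tcp [ 418.3 -276.6  125.5] F [-0.4  0.4 -0.8] gap 85.2 j [-0.74  0.24 -0.35  0.98  0.   -0.45]
dp mm [ -0.7   1.  102.5] tooly yaw 72.99 tilt vec (tool) [-0.06  0.14  0.  ]
turn z -0.01
tall ((array([573. ,   0.9]), array([37.2, 36.7]), 1.9), array([573.3,   1.2, 111.5]), array([573.3,   1. , 111. ]), 316)
th ((array([577.1, 111.7]), array([83.8, 90.7]), 89.4), array([575.7, 111.2,  34.6]), array([576.4, 111.8,  34. ]), 1344) pl ((array([ 578.8, -109. ]), array([83.8, 85.3]), 86.5), array([ 574.4, -108. ,   12.5]), array([ 578.1, -108.7,   12. ]), 1205)
```

View pics/d1.png

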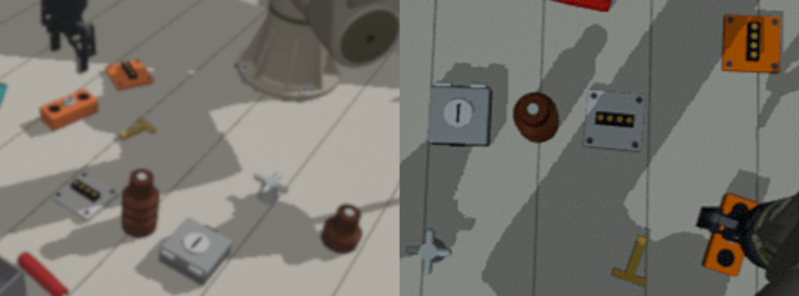

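Emit:
play_rows(steps=[{"claw": 0, "dp": [-0.0007, 0.001, 0.015], "angular": [0, 0, 0]}, {"claw": 0, "dp": [0, 0, 0.02], "angular": [0, 0, 0]}, {"claw": 0, "dp": [0, 0, 0.02], "angular": [0, 0, 0]}, {"claw": 0, "dp": [0, 0, 0.02], "angular": [0, 0, 0]}, {"claw": 0, "dp": [0, 0, 0.015], "angular": [0, 0, 0]}, {"claw": 0, "dp": [0, 0, 0.01], "angular": [0, 0, 0]}, {"claw": 0, "dp": [0, 0, 0.006], "angular": [0, 0, 0]}, {"claw": 0, "dp": [0, 0, 0.004], "angular": [0, 0, 0]}])

```text
clock: 9.73
tcp_pos: [0.4184, -0.2753, 0.0138]
orientation: [0.0, 0.148, 0.989, -0.0]
wrist_force: [0.3, 0.8, 0.9]
finger_gap: 0.0855
```

Emit:
play_rows(force=50, steps=[{"claw": 40, "dp": [0, 0, 0], "angular": [0, 0, 0]}, {"claw": 80, "dp": [0, 0, 0], "angular": [0, 0, 0]}, {"claw": 120, "dp": [0, 0, 0], "angular": [0, 0, 0]}, {"claw": 180, "dp": [0, 0, 0], "angular": [0, 0, 0]}, {"claw": 255, "dp": [0, 0, 0], "angular": [0, 0, 0]}, {"claw": 255, "dp": [0, 0, 0], "angular": [0, 0, 0]}, {"claw": 255, "dp": [0, 0, 0], "angular": [0, 0, 0]}, {"claw": 255, "dp": [0, 0, 0], "angular": [0, 0, 0]}])

```text
clock: 10.4
tcp_pos: [0.4189, -0.2761, 0.0151]
orientation: [0.001, 0.148, 0.989, -0.001]
wrist_force: [-0.2, -0.2, 5.9]
finger_gap: 0.0492
```

```bash
python3 -c "
from h import *
go(580,-236,100,1.2)"
```

```text
t 10.4 tcp [ 418.9 -276.1   15.1] F [-0.2 -0.2  5.9] gap 49.2 j [-0.74  0.36 -0.49  0.72 -0.   -0.45]
dp mm [-142.4   85.5  -84.7] tooly yaw 72.95 tilt vec (tool) [-0.07  0.12  0.  ]
turn z 71.75
```

Emit:
play_rows(steps=[{"claw": 255, "dp": [0, 0, -0.004], "angular": [0, 0, 0]}, {"claw": 255, "dp": [0, 0, -0.01], "angular": [0, 0, 0]}, {"claw": 255, "dp": [0, 0, -0.015], "angular": [0, 0, 0]}, {"claw": 255, "dp": [0, 0, -0.015], "angular": [0, 0, 0]}, {"claw": 255, "dp": [0, 0, -0.012], "angular": [0, 0, 0]}, {"claw": 255, "dp": [0, 0, -0.006], "angular": [0, 0, 0]}, {"claw": 255, "dp": [0, 0, 0], "angular": [0, 0, 4]}, {"claw": 255, "dp": [0, 0, 0], "angular": [0, 0, 6]}])

```text
clock: 11.07
tcp_pos: [0.4183, -0.2753, 0.0767]
orientation: [0.0, 0.236, 0.972, -0.0]
wrist_force: [0.7, 0.5, -1.9]
finger_gap: 0.0492
```

Emit:
play_rows(steps=[{"claw": 255, "dp": [0, 0, 0], "angular": [0, 0, 7]}, {"claw": 255, "dp": [0, 0, 0], "angular": [0, 0, 7]}, {"claw": 255, "dp": [0, 0, 0], "angular": [0, 0, 7]}, {"claw": 255, "dp": [0, 0, 0], "angular": [0, 0, 7]}, {"claw": 255, "dp": [0, 0, 0], "angular": [0, 0, 7]}, {"claw": 255, "dp": [0, 0, 0], "angular": [0, 0, 7]}, {"claw": 255, "dp": [0, 0, 0], "angular": [0, 0, 7]}, {"claw": 255, "dp": [0, 0, 0], "angular": [0, 0, 7]}])

```text
clock: 11.73
tcp_pos: [0.4178, -0.2748, 0.0758]
orientation: [-0.001, 0.665, 0.747, 0.0]
wrist_force: [0.6, -0.0, -3.7]
finger_gap: 0.0494
```

Emit:
play_rows(steps=[{"claw": 255, "dp": [0, 0, 0], "angular": [0, 0, 5]}, {"claw": 255, "dp": [0, 0, 0], "angular": [0, 0, 0.7]}, {"claw": 255, "dp": [0, 0, 0], "angular": [0, 0, 0]}, {"claw": 255, "dp": [0, 0, 0], "angular": [0, 0, 0]}, {"claw": 255, "dp": [0, 0, 0], "angular": [0, 0, 0]}, {"claw": 255, "dp": [0, 0, 0], "angular": [0, 0, 0]}, {"claw": 255, "dp": [0, 0, 0], "angular": [0, 0, 0]}, {"claw": 255, "dp": [0, 0, 0], "angular": [0, 0, 0]}])

```text
clock: 12.4
tcp_pos: [0.4182, -0.2752, 0.076]
orientation: [-0.0, 0.699, 0.715, 0.0]
wrist_force: [-0.1, 0.1, -3.2]
finger_gap: 0.0493
```

```bash
python3 -c "
from h import *
go(581.2,-236,77,1.2)"
```

```text
t 12.4 tcp [ 418.2 -275.2   76. ] F [-0.1  0.1 -3.2] gap 49.3 j [-0.74  0.28 -0.42  0.87  0.    0.81]
dp mm [ 35.6 163.8  -1. ] tooly yaw 1.27 tilt vec (tool) [ 0.   -0.01  0.  ]
turn z 0.07
```

Emit:
play_rows(steps=[{"claw": 255, "dp": [0.003, 0.013, 0], "angular": [0, 0, 0]}, {"claw": 255, "dp": [0.005, 0.024, 0], "angular": [0, 0, 0]}, {"claw": 255, "dp": [0.006, 0.03, 0], "angular": [0, 0, 0]}, {"claw": 255, "dp": [0.007, 0.03, 0], "angular": [0, 0, 0]}, {"claw": 255, "dp": [0.007, 0.03, 0], "angular": [0, 0, 0]}, {"claw": 255, "dp": [0.005, 0.024, 0], "angular": [0, 0, 0]}, {"claw": 255, "dp": [0.003, 0.013, 0], "angular": [0, 0, 0]}, {"claw": 255, "dp": [0, 0, 0], "angular": [0, 0, 0]}])

```text
clock: 13.07
tcp_pos: [0.5852, -0.2346, 0.0757]
orientation: [0.001, 0.698, 0.716, 0.001]
wrist_force: [0.8, -0.5, -2.6]
finger_gap: 0.0492
```

```bash
python3 -c "
from h import *
go(581.2,-235.5,16,1.2)"
```

```text
t 13.07 tcp [ 585.2 -234.6   75.7] F [ 0.8 -0.5 -2.6] gap 49.2 j [-0.51  0.51 -0.07  0.99  0.    1.04]
dp mm [-0.8 -4.2 59.7] tooly yaw 1.43 tilt vec (tool) [0.16 0.02 0.  ]
turn z 0.23
```

Emit:
play_rows(steps=[{"claw": 255, "dp": [0, 0, 0.008], "angular": [0, 0, 0]}, {"claw": 255, "dp": [0, 0, 0.013], "angular": [0, 0, 0]}, {"claw": 255, "dp": [0, 0, 0.014], "angular": [0, 0, 0]}, {"claw": 255, "dp": [0, 0, 0.01], "angular": [0, 0, 0]}, {"claw": 255, "dp": [0, 0, 0.006], "angular": [0, 0, 0]}, {"claw": 255, "dp": [0, 0, 0.004], "angular": [0, 0, 0]}, {"claw": 255, "dp": [0, 0, 0.002], "angular": [0, 0, 0]}, {"claw": 255, "dp": [0, 0, 0], "angular": [0, 0, 0]}])

```text
clock: 13.73
tcp_pos: [0.5812, -0.2358, 0.0188]
orientation: [-0.0, 0.699, 0.715, 0.0]
wrist_force: [0.0, 0.5, -2.6]
finger_gap: 0.049
```

```bash
python3 -c "
from h import *
go(581.2,-235.5,15,1.2)"
```

```text
t 13.73 tcp [ 581.2 -235.8   18.8] F [ 0.   0.5 -2.6] gap 49.0 j [-0.51  0.56 -0.15  0.87  0.    1.04]
dp mm [0.3 0.  3.8] tooly yaw 1.23 tilt vec (tool) [-0.01 -0.01  0.  ]
turn z 0.03
```

Emit:
play_rows(steps=[{"claw": 255, "dp": [0, 0, 0.0006], "angular": [0, 0, 0]}, {"claw": 255, "dp": [0, 0, 0.0006], "angular": [0, 0, 0]}, {"claw": 255, "dp": [0, 0, 0.0006], "angular": [0, 0, 0]}, {"claw": 255, "dp": [0, 0, 0.0006], "angular": [0, 0, 0]}, {"claw": 255, "dp": [0, 0, 0.0006], "angular": [0, 0, 0]}, {"claw": 255, "dp": [0, 0, 0.0006], "angular": [0, 0, 0]}, {"claw": 255, "dp": [0, 0, 0], "angular": [0, 0, 0]}, {"claw": 255, "dp": [0, 0, 0], "angular": [0, 0, 0]}])

```text
clock: 14.4
tcp_pos: [0.5814, -0.2356, 0.0154]
orientation: [-0.0, 0.699, 0.715, 0.0]
wrist_force: [-0.2, 0.2, -3.3]
finger_gap: 0.0493
```

Emit:
play_rows(steps=[{"claw": 255, "dp": [0, 0, 0.0003], "angular": [0, 0, 0]}, {"claw": 255, "dp": [0, 0, 0.0003], "angular": [0, 0, 0]}, {"claw": 255, "dp": [0, 0, 0.0003], "angular": [0, 0, 0]}, {"claw": 255, "dp": [0, 0, 0], "angular": [0, 0, 0]}, {"claw": 255, "dp": [0, 0, 0], "angular": [0, 0, 0]}, {"claw": 255, "dp": [0, 0, 0], "angular": [0, 0, 0]}, {"claw": 255, "dp": [0, 0, 0], "angular": [0, 0, 0]}, {"claw": 255, "dp": [0, 0, 0], "angular": [0, 0, 0]}])

```text
clock: 15.07
tcp_pos: [0.5814, -0.2356, 0.0152]
orientation: [0.0, 0.699, 0.715, 0.0]
wrist_force: [-2.0, 2.2, 6.1]
finger_gap: 0.0489
```

Contact is light, about 6 N. I'll release the block, rise and move aside.

Emit:
play_rows(steps=[{"claw": 180, "dp": [0, 0, 0], "angular": [0, 0, 0]}, {"claw": 100, "dp": [0, 0, 0], "angular": [0, 0, 0]}, {"claw": 40, "dp": [0, 0, 0], "angular": [0, 0, 0]}, {"claw": 0, "dp": [0, 0, 0], "angular": [0, 0, 0]}, {"claw": 0, "dp": [0, 0, 0], "angular": [0, 0, 0]}, {"claw": 0, "dp": [0, 0, 0], "angular": [0, 0, 0]}, {"claw": 0, "dp": [0, 0, 0], "angular": [0, 0, 0]}, {"claw": 0, "dp": [0, 0, 0], "angular": [0, 0, 0]}])

```text
clock: 15.73
tcp_pos: [0.5814, -0.2357, 0.0144]
orientation: [-0.0, 0.699, 0.715, 0.0]
wrist_force: [-0.1, -0.3, -0.4]
finger_gap: 0.0854
```

Emit:
play_rows(steps=[{"claw": 0, "dp": [0, 0, -0.01], "angular": [0, 0, 0]}, {"claw": 0, "dp": [0, 0, -0.02], "angular": [0, 0, 0]}, {"claw": 0, "dp": [0, 0, -0.025], "angular": [0, 0, 0]}, {"claw": 0, "dp": [0, 0, -0.025], "angular": [0, 0, 0]}, {"claw": 0, "dp": [0, 0, -0.025], "angular": [0, 0, 0]}, {"claw": 0, "dp": [0, 0, -0.03], "angular": [0, 0, 0]}, {"claw": 0, "dp": [0, 0, -0.03], "angular": [0, 0, 0]}, {"claw": 0, "dp": [0, 0, -0.02], "angular": [0, 0, 0]}])

```text
clock: 16.4
tcp_pos: [0.5821, -0.236, 0.2037]
orientation: [0.002, 0.699, 0.715, 0.001]
wrist_force: [0.3, -0.1, 0.5]
finger_gap: 0.0855
```

Emit:
play_rows(steps=[{"claw": 0, "dp": [0.02, -0.02, 0], "angular": [0, 0, 0]}, {"claw": 0, "dp": [0.02, -0.03, 0], "angular": [0, 0, 0]}, {"claw": 0, "dp": [0.02, -0.03, 0], "angular": [0, 0, 0]}, {"claw": 0, "dp": [0.02, -0.03, 0], "angular": [0, 0, 0]}, {"claw": 0, "dp": [0.02, -0.03, 0], "angular": [0, 0, 0]}, {"claw": 0, "dp": [-0.03, -0.02, 0], "angular": [0, 0, 0]}, {"claw": 0, "dp": [-0.03, 0, 0], "angular": [0, 0, 0]}, {"claw": 0, "dp": [0, 0, 0], "angular": [0, 0, 0]}])

```text
clock: 17.07
tcp_pos: [0.4207, -0.2024, 0.201]
orientation: [0.002, 0.7, 0.714, -0.0]
wrist_force: [1.1, -0.2, 0.9]
finger_gap: 0.0854
```

```bash
python3 - <<'E'
from h import *
go(400,-300,200)
p,d=env.read_camera("top")
for nm,roi,a,b,z in [("thermo",(160,222,138,197),.0315,.0375,.034),("plate",(265,326,142,200),.006,.04,.012),("tall",(205,290,125,200),.1,.125,.111),("switch",(326,400,140,210),.025,.045,.034)]: print(nm,top_obj(d,roi,a,b,z))
q,_=env.read_camera("scene");cv2.imwrite("pics/e1.png",cv2.resize(np.hstack([q[100:320,100:400,::-1],p[90:310,150:450,::-1]]),None,fx=1.33,fy=1.33))
E
```

```text
t 17.07 tcp [ 420.7 -202.4  201. ] F [ 1.1 -0.2  0.9] gap 85.4 j [-0.62  0.12 -0.3   1.15 -0.    0.93]
dp mm [-97.1 -22.6   1.3] tooly yaw 1.1 tilt vec (tool) [0.17 0.23 0.  ]
thermo ((array([577.2, 111.5]), array([83.6, 90.7]), 89.8), array([576.8, 111.3,  34.6]), array([577. , 111.8,  34. ]), 1304)
plate ((array([ 578.5, -108.9]), array([83.8, 84.7]), 86.3), array([ 577.1, -108.9,   13.1]), array([ 578.6, -109. ,   12. ]), 1517)
tall ((array([573. ,   0.9]), array([37.2, 36.7]), 1.9), array([573.4,   1.3, 111.6]), array([573.3,   1.1, 111. ]), 315)
switch ((array([ 577.6, -237.9]), array([ 49. , 109.8]), 1.7), array([ 577.1, -237.8,   34.8]), array([ 577.5, -237.6,   34. ]), 1216)
```

View pics/e1.png

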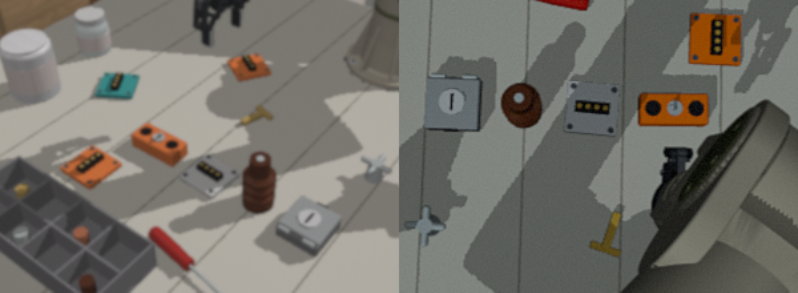

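```bash
python3 - <<'E'
from h import *
q,d=env.read_camera("scene")
for nm,roi,a,b,z in [("th",(300,365,240,295),.0315,.0375,.034),("pl",(230,285,210,250),.006,.0155,.012),("tall",(275,315,205,235),.108,.114,.111),("sw",(192,245,185,228),.0315,.038,.034)]: print(nm,top_obj(d,roi,a,b,z,"scene"))
g=cv2.cvtColor(q,cv2.COLOR_RGB2GRAY)[200:240,280:312];print(g.max(),np.unravel_index(g.argmax(),g.shape))
E
```

```text
th ((array([584.5, 113.4]), array([83.8, 92.8]), 89.5), array([585.6, 115. ,  34.4]), array([583.2, 113.7,  34. ]), 906)
pl ((array([ 585.4, -106.2]), array([88.6, 87.7]), 86.6), array([ 594.1, -103.4,   12.1]), array([ 587.9, -104.6,   12. ]), 652)
tall ((array([579.1,   3.6]), array([40.6, 34.7]), 35.6), array([578.5,   2.4, 111.3]), array([578.4,   2.4, 111. ]), 161)
sw ((array([ 584.6, -237.1]), array([ 50.4, 108.6]), 0.4), array([ 585.5, -233.3,   34.3]), array([ 584.6, -236.5,   34. ]), 467)
173 (np.int64(0), np.int64(0))
```

```bash
python3 -c "
from h import *
print(env.hand_in())"
```

```text
the job is handed in; nothing more can be done
None
```

The wiring run is laid out and handed in after about 17 s on the robot clock. The tall insulator went down first, then the switch block. The last pictures show nothing else moved. The robot is clear of everything, and the forces logged at set-down were about 5–6 N.

| Check (top camera) | Measured | Target |
|---|---|---|
| Tall insulator, position (x, y) | (573, 1) mm | (576, 1) mm |
| Switch block, position (x, y) | (577.6, −238) mm | (581, −236) mm |
| Switch block, gap to plate | about 32 mm | about 30 mm |
| Switch block, angle to the line | within 0.5° | 0° |

- **Insulator:** it stands upright, and the top camera puts it about 3 mm off the line. The scene camera puts it 3–4 mm off, on the same side.
- **Switch block:** it lies flat with the toggle up. It is about 3.5 mm off the line by the top camera and about 1.5 mm by the scene camera.
- **Disagreements:** the two cameras differ by up to about 7 mm in absolute x. The arm's own position readings were 2–4 mm higher in x than the top camera where I placed things. I relied on offsets measured within one camera, and left the last 3 mm alone so as not to pick up the ceramic again.

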